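# Load the fittings carrier and hold it clear of the polishing bench

### The arm

A 6-joint arm with a two-finger parallel gripper is mounted at the origin on the work surface. World frame = base frame: x ahead of the robot, y to its left, z up, the work surface at z = 0. Lengths are in m, angles in degrees, forces in N, time in s.
With the tool pointing down it reaches from about 0.375 to 0.9 m from the base axis. Payload 3.1 kg.
Tool frame: the origin (TCP) lies where the fingers leave the gripper's body, on its centre line; the fingertips stand 70 mm ahead of it and the grasp point (between the pads) lies 51 mm ahead of it; y points along the fingers, z is the direction in which the jaws open and shut, and the axes are right-handed (so a half turn about y gives the same grasp; the last joint's range is limited). The gripper opens to 87 mm and grips with 3 to 60 N. Pads are 19 mm wide; open, the fingers measure 117 mm over their backs; the gripper's body (75 mm by 190 mm) begins 51 mm behind the grasp point.
Start: joints at [64.143, 30.224, 82.088, -0, 67.689, -10.227], TCP at [0.168, 0.602, 0.292] pointing down, gripper open.
Joint ranges: [-176.69, 176.69], [-43.24, 126.21], [12.49, 139.97], [-82, 262], [0, 151.66], [-163.58, 163.58]. Speed limits (degrees/s): [159.86, 159.86, 180, 180, 180, 180].

### API

Orientations are given as a 3x3 rotation matrix whose columns are the frame's x, y, z axes.
In Python, from rig import bot gives the robot as it stands.
- The arm moves only by the shell command python3 -m pendant 'ROWS'. ROWS is JSON, a list of rows, each a list of 3 entries, a list of its own where there are three numbers: the shift along the tool's x, y, z in cm, then the turn, a rotation vector about the tool's x, y, z in rad, then the closure, from 0 (fully open) to 1 (shut). In form: [[[dx, dy, dz], [ax, ay, az], jaw], ...]. A call has 1 to 20 rows; each row shifts and turns the commanded pose from where the row before left it, along the tool's axes as they then stand; what a row does not reach is not made up. A row lasts 1/12 s, in which the tool goes at most 41.7 mm and 7.16 degrees, less where a joint would pass 70% of its speed; a pose out of reach is approached as far as the arm can. A call with a gripper value outside its range is refused whole. The fingers move at their own pace and stop on an object; the grip force is fixed at half the most. Time passes only in rows, so rows that do not move let the fingers close. It gives the time, the measured TCP pose, the force and the opening at its end, in the units of the state.
- bot.read_state(): the state, without advancing time (a new reading comes with each control period).
- bot.capture(name): name is "scene" or "top" or "wrist"; returns a dict with "img" (400x640x3 uint8, red, green, blue), "fx", "fy", "cx", "cy" (pixels), "R" (3x3) and "t" (3): a world point X has camera coordinates R X + t. Camera axes: x right, y down, z forward; pixel columns grow to the right and rows downward; lengths in m; the calibration is good to about 2 mm. The wrist camera is an equidistant fisheye: a pixel r from the principal point sees the ray r / f radians off the axis. A picture is of the moment at which its call begins. There is no depth.
- bot.hand_in(): hands the job in, once; it reports no verdict.
The state is a dict: "time_s": time; "joint_positions": joint angles; "qvel": joint speeds; "tau": joint torques, N m; "position": TCP position; "tcp_rot": TCP orientation; "force": force on the tool from outside, world axes, zero at the start; "moment": the same for the moment, N m; "opening": opening from 0.0 (shut) to 1.0 (fully open).
Only numpy, scipy, OpenCV 4.12 (cv2) and the standard library are available. Lean on these libraries where they do the work, as an engineer would, in place of code of your own. Each camera call takes 0.05 s, during which the arm holds its last target.

### The job

The bench is about to be swept: drop the hexagon nut and the hubbed flange from the rubber mat into the wooden carrier while it stands on the bench, then lift the carrier by its grip bar, without tipping it, until its underside is more than 10 cm above the bench. Finish while holding it there, level and still, with both fittings inside; do not set it down or let go. Leave the bottle, the buffing wheel and the brush where they are.

Things in the scene. Friction and masses are not known exactly. Their poses are not given: they have to be found in the camera images.
- nut_center (a point): Centre (half-way up) of the loose steel hexagon nut, about 0.12 kg, 36 mm across flats, 41.6 mm across corners, 20 mm high, lying flat on the rubber mat; a black disc marks its bore. Its z axis is up; its x axis, and those 60 and 120 degrees from it, are square to a pair of flats.
- nut: The same nut; origin at the centre of its underside, axes as at nut_center.
- flange_center (a point): Centre (half-way up) of the loose aluminium wheel flange, about 0.12 kg, standing upright on the rubber mat: a round disc 56 mm in diameter and 10 mm thick at the bottom, with a solid round hub 30 mm in diameter rising from it to 40 mm total height. z axis up.
- flange: The same flange; origin at the centre of its underside.
- carrier: Loose open wooden carrier, 0.56 kg: tray 220 mm (x) by 160 mm (y), 60 mm high, walls and floor 8 mm, no divider. Uprights at both x ends, 50 mm wide, 140 mm tall, bear a grip bar along x above the middle; beside the bar (12 to 72 mm in y, both sides) the tray is open from above. Origin: centre of underside, z up. Load it near mid-length or it hangs askew.
- grip: The carrier's fixed grip bar, origin at the bar's centre, 122 mm above the carrier's underside; straight wooden bar along its x (200 mm), 24 mm wide in y with flat upright sides, 22 mm high. Nothing below it down to the tray's floor.
- board: Black rubber mat fixed to the bench, 220 x 200 x 6 mm; the nut and the flange start on it. Origin at the centre of its underside. Mat and carrier stand on opposite sides of the bench, either way round.
- bottle: Yellow plastic bottle, 64 mm in diameter, 170 mm tall, bystander; origin at the centre of its underside.
- wheel: Pale buffing wheel lying flat, 100 mm in diameter, 22 mm high, bystander; origin at the centre of its underside.
- brush: Bench brush with wooden back and black bristles, 200 x 32 x 50 mm, bystander; origin under its middle, x along its length.
Mind the look-alikes: they are no part of the job. What is meant by the flange is not purple, and is the larger of those in its own colour. Of the things shaped like the nut, the bare steel one is meant.

How it is judged (in metres and radians):
On the way, in this order (a step that is already met when the one before it is completed fails the run):
1. nut and flange released inside the carrier, which stands on the bench (x of nut_center in the frame of carrier between -0.102 and 0.102 m and y of nut_center in the frame of carrier between -0.072 and 0.072 m and z of nut_center in the frame of carrier between 0 and 0.066 m and x of flange_center in the frame of carrier between -0.102 and 0.102 m and y of flange_center in the frame of carrier between -0.072 and 0.072 m and z of flange_center in the frame of carrier between 0 and 0.066 m and contact force between the fingers and nut below 0.2 N and contact force between the fingers and flange below 0.2 N and height (world z) of carrier below 0.01 m), for 0.3 s.
2. carrier held by its grip bar, level and still, more than 100 mm above the bench with both fittings inside (x of nut_center in the frame of carrier between -0.102 and 0.102 m and y of nut_center in the frame of carrier between -0.072 and 0.072 m and z of nut_center in the frame of carrier between 0 and 0.066 m and x of flange_center in the frame of carrier between -0.102 and 0.102 m and y of flange_center in the frame of carrier between -0.072 and 0.072 m and z of flange_center in the frame of carrier between 0 and 0.066 m and height (world z) of carrier above 0.1 m and angle between carrier's own z axis and vertical below 0.14 rad and contact force between the fingers and grip above 1 N and linear speed of carrier below 0.04 m/s and angular speed of carrier below 0.2 rad/s), for 0.3 s.
At the end, for the whole second after the job is handed in: Fingers hold the grip bar (over 1 N); carrier underside over 100 mm above the bench, tilt under 0.14 rad, slower than 0.04 m/s and 0.2 rad/s, touching no bystander or mat; nut and flange inside the tray (centres within its walls, under 66 mm above its underside), clear of the fingers (all of step 2 and contact force between the fingers and nut below 0.2 N and contact force between the fingers and flange below 0.2 N and contact force between carrier and bottle below 0.1 N and contact force between carrier and wheel below 0.1 N and contact force between carrier and brush below 0.1 N and contact force between carrier and board below 0.1 N); the arm keeps its last pose, push and grip.
It fails at once if the carrier is tipped more than 0.35 rad (20 degrees) (angle between carrier's own z axis and vertical above 0.35 rad).
It fails at once if the bottle is pushed more than 30 mm from its place (distance of bottle from where it was at the start of the episode above 0.03 m).
It fails at once if the buffing wheel is pushed more than 30 mm from its place (distance of wheel from where it was at the start of the episode above 0.03 m).
It fails at once if the brush is pushed more than 30 mm from its place (distance of brush from where it was at the start of the episode above 0.03 m).
It fails at once if the bottle is knocked over (angle between bottle's own z axis and vertical above 0.5 rad).
It also fails if it takes over 72 s, if anything falls off the work surface, if the arm or the gripper's body presses on something with over 40 N, if the wrist force passes 120 N, or if a joint passes its speed limit or range.

## Working session

There is one attempt and no reset: what is moved stays moved. The work goes in short steps, Python scripts to look and compute and a shell command to move; the robot and the scene stay as the last step left them, time stands still between calls to the robot, and variables do not carry over. Pictures are saved under pics/ and viewed, and the job is handed in when it is done.

```bash
ls; mkdir -p pics; python3 - <<'E'
from rig import bot
import cv2
s=bot.read_state(); print({k:(v if not hasattr(v,'round') else v) for k,v in s.items()})
for n in ("scene","top","wrist"):
    c=bot.capture(n); cv2.imwrite(f"pics/{n}0.png",c["img"][:,:,::-1]); print(n,c["fx"],c["cx"],c["cy"],c["R"],c["t"])
E
```

```text
pics
{'time_s': 0.0, 'joint_positions': array([ 6.41444908e+01,  3.02810242e+01,  8.21568441e+01,  2.49433331e-04,
        6.76886893e+01, -1.02264344e+01]), 'qvel': array([ 0.0258188 , -0.05706765,  0.08539064,  0.06525354, -0.09073291,
       -0.05126229]), 'tau': array([-9.18532714e-04, -4.40046465e+01, -1.76587933e+01,  6.33652532e-02,
        5.81317465e-02, -1.31751403e-04]), 'position': array([0.16808266, 0.60136687, 0.29124686]), 'tcp_rot': array([[ 9.63025341e-01, -9.66908817e-04,  2.69409089e-01],
       [-2.69410533e-01, -1.98597637e-03,  9.63023375e-01],
       [-3.96115708e-04, -9.99997560e-01, -2.17304099e-03]]), 'force': array([ 0.62014316,  0.62824709, -0.25740143]), 'moment': array([ 0.02169869,  0.01570941, -0.0304991 ]), 'opening': 1.00069031112535}
scene 428.7424300988378 319.85942892001276 203.8740365373983 [[ 0.60872922  0.79312062  0.02020934]
 [ 0.43989857 -0.31620971 -0.84053594]
 [-0.660256    0.52054885 -0.54137872]] [-0.34566733 -0.15957981  1.66753073]
top 450.903941533479 315.25668801999296 195.53978794595304 [[ 0.00296949 -0.99998428 -0.0047569 ]
 [-0.9873371  -0.00217737 -0.15862127]
 [ 0.15860842  0.00516768 -0.98732804]] [-0.00556821  0.5775029   1.28094098]
wrist 309.70691628693146 315.84930936888577 193.04656347797007 [[ 0.26898933  0.96314177 -0.00163401]
 [ 0.92512458 -0.25789907  0.27862623]
 [ 0.26793515 -0.07645915 -0.96039823]] [-0.62291264 -0.03339097  0.39028449]
```

View pics/scene0.png

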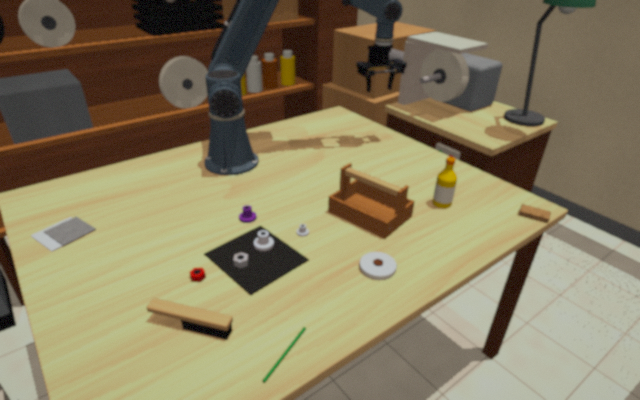

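View pics/top0.png

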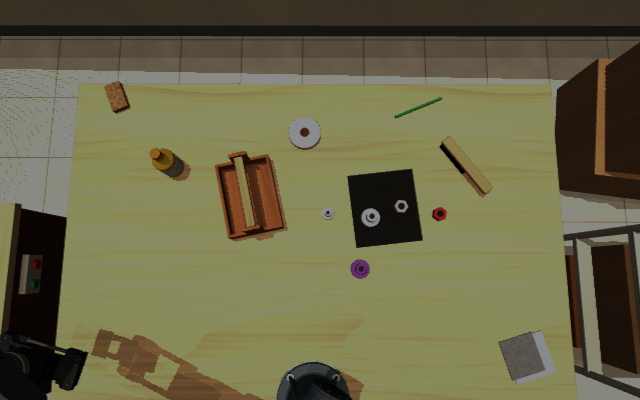

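View pics/wrist0.png

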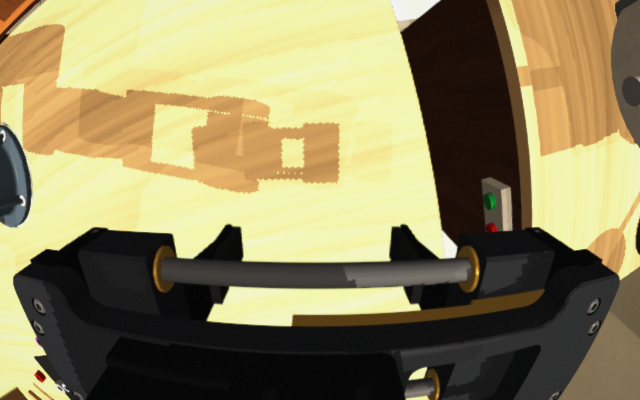

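The top view shows these candidates:
- **Flange:** pale and large on the mat (371,216), pale and small (328,213), purple (360,268). I choose (371,216).
- **Nut:** steel on the mat (401,206), red (440,214). I choose (401,206).

The carrier is near (250,197), the bottle (168,162), the wheel (305,133) and the brush (466,165). Next is a close crop to check, plus measurements.

```bash
cat > h.py <<'E'
import numpy as np, cv2
from rig import bot
def ray(c,u,v):
    R=np.array(c["R"]);t=np.array(c["t"]);o=-R.T@t
    return o,R.T@np.array([(u-c["cx"])/c["fx"],(v-c["cy"])/c["fy"],1.])
def plane(c,u,v,z):
    o,d=ray(c,u,v); return o+d*(z-o[2])/d[2]
def proj(c,X):
    p=np.array(c["R"])@np.array(X)+np.array(c["t"]); return c["fx"]*p[0]/p[2]+c["cx"],c["fy"]*p[1]/p[2]+c["cy"]
E
python3 - <<'E'
from h import *
a=cv2.imread("pics/top0.png"); b=cv2.imread("pics/scene0.png")
A=cv2.resize(a[160:290,310:460],None,fx=5,fy=4.6,interpolation=cv2.INTER_CUBIC)
cv2.imwrite("pics/cropA.png",cv2.resize(a[165:285,310:460],(750,600),interpolation=cv2.INTER_CUBIC))
cv2.imwrite("pics/cropB.png",cv2.resize(a[140:250,200:340],(760,597),interpolation=cv2.INTER_CUBIC))
cv2.imwrite("pics/cropC.png",cv2.resize(b[195:285,180:320],(790,508),interpolation=cv2.INTER_CUBIC))
E
```

```text
(no output)
```

View pics/cropA.png

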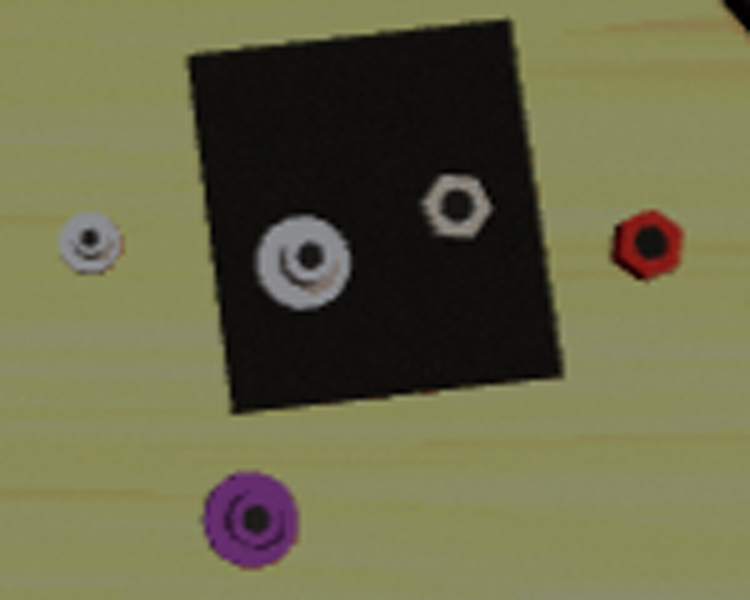

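View pics/cropB.png

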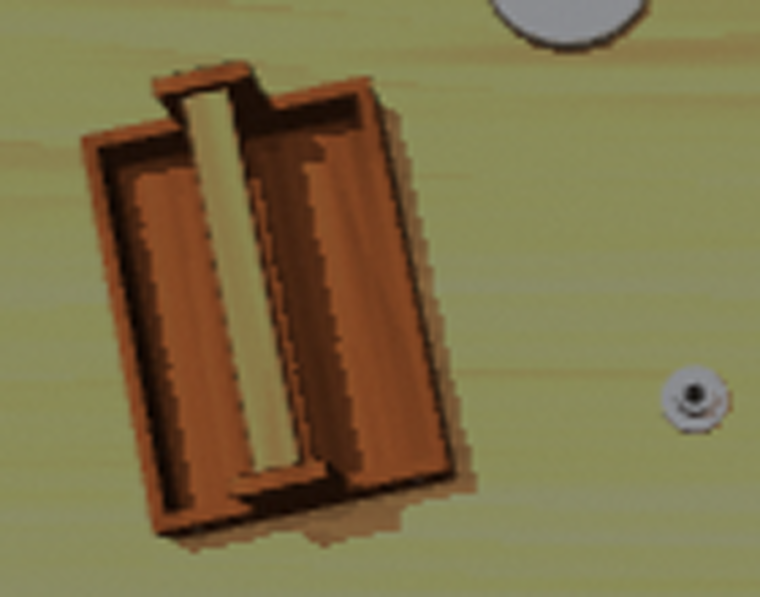

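View pics/cropC.png

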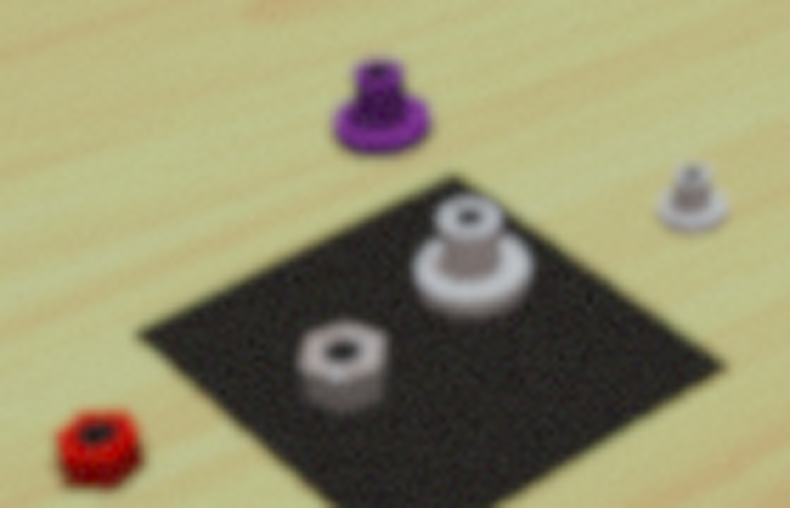

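Crops A and C confirm the choice. The bare steel nut is at crop A (458,206), and the larger pale flange is at crop A (303,262) with its bore at (311,256). Next I compute positions.

```bash
python3 - <<'E'
from h import *
T=bot.capture("top");S=bot.capture("scene")
it=T["img"];is_=S["img"]
g=it.max(2)
# light blobs within mat
def blobs(img,x0,x1,y0,y1,th):
    m=np.zeros(img.shape[:2],np.uint8); m[y0:y1,x0:x1]=(img.min(2)[y0:y1,x0:x1]>th)
    n,l,st,c=cv2.connectedComponentsWithStats(m)
    return [(st[i,4],c[i],l==i) for i in range(1,n) if st[i,4]>30]
for a,c,m in blobs(it,357,412,180,240,60):
    cs,_=cv2.findContours(m.astype(np.uint8),cv2.RETR_EXTERNAL,2); k=cs[0]
    f=np.zeros(m.shape,np.uint8);cv2.drawContours(f,[k],-1,1,-1)
    h=(f>0)&~m; 
    M=cv2.moments(f,True); u,v=M["m10"]/M["m00"],M["m01"]/M["m00"]
    print("top",a,u,v,cv2.minAreaRect(k),"area",M["m00"])
    for z in(.016,.026):print(z,plane(T,u,v,z))
for nm,c,u0,v0,z in(("nut",T,401.2,206,.026),("fl",T,372,216,.046),("nut",S,240.5,257,.026),("fl",S,263,233,.046)):
    img=c["img"].max(2).astype(float); u0,v0=int(u0),int(v0)
    w=img[v0-3:v0+4,u0-4:u0+5]; print(nm,w.astype(int).tolist())
B=lambda x,y:((x+.5)/760*140-.5+200,(y+.5)/597*110-.5+140)
print("rim");R=[plane(T,*B(*p),.06)[:2] for p in((83,138),(370,80),(453,470),(158,530))]
print(R,np.mean(R,0),[np.linalg.norm(R[i]-R[i-1]) for i in range(4)])
G=[plane(T,*B(*p),.133)[:2] for p in((185,95),(230,88),(298,462),(252,470))]
print("bar",G,np.mean(G,0),[np.linalg.norm(G[i]-G[i-1]) for i in range(4)])
for nm,(u,v),z in(("wheel",(305,133),.022),("bottle cap",(156,153),.17),("small",(328,213),.02),("brush",(466,165),.05)): print(nm,plane(T,u,v,z))
E
```

```text
top 97 400.8031496062992 205.6220472440945 ((400.5, 205.5), (11.0, 13.0), 90.0) area 127.0
0.016 [ 0.55230835 -0.26039862  0.016     ]
0.026 [ 0.55092603 -0.25853731  0.026     ]
top 256 370.125 216.91785714285714 ((370.0, 217.0), (18.0, 18.0), 90.0) area 280.0
0.016 [ 0.51805369 -0.16795078  0.016     ]
0.026 [ 0.51692696 -0.16677923  0.026     ]
nut [[138, 126, 70, 33, 30, 38, 80, 138, 137], [131, 93, 26, 23, 23, 23, 34, 85, 138], [126, 65, 23, 26, 22, 23, 24, 68, 139], [125, 66, 23, 24, 24, 24, 22, 55, 116], [125, 57, 24, 24, 23, 23, 30, 76, 137], [138, 123, 66, 23, 24, 22, 53, 113, 137], [137, 137, 129, 98, 75, 94, 137, 137, 130]]
fl [[143, 143, 131, 83, 89, 120, 144, 144, 143], [144, 127, 50, 30, 30, 47, 99, 143, 143], [137, 97, 27, 26, 26, 33, 82, 143, 143], [131, 70, 26, 27, 26, 26, 69, 143, 144], [142, 122, 26, 27, 27, 33, 79, 144, 137], [143, 135, 96, 44, 42, 96, 141, 141, 133], [105, 142, 142, 141, 141, 143, 143, 137, 129]]
nut [[139, 145, 143, 140, 134, 139, 143, 155, 154], [156, 146, 130, 114, 106, 106, 119, 138, 157], [156, 135, 100, 76, 62, 68, 84, 115, 149], [156, 124,
[... 563 characters left out ...]
68397]), array([0.48562539, 0.08841678]), array([0.45342333, 0.2440726 ])] [0.57578486 0.19027584] [np.float64(0.21762688123875812), np.float64(0.1586411352992449), np.float64(0.21814913755406304), np.float64(0.15895189802334125)]
bar [array([0.67162091, 0.22329119]), array([0.67535651, 0.20026444]), array([0.48276894, 0.16060587]), array([0.47869196, 0.18357216])] [0.57710958 0.19193342] [np.float64(0.1969750719491254), np.float64(0.023327793386228743), np.float64(0.19662851844416587), np.float64(0.023325354786431607)]
wheel [0.77550465 0.02807505 0.022     ]
bottle cap [0.67343302 0.42727374 0.17      ]
small [ 0.52904371 -0.04210183  0.02      ]
brush [ 0.66947884 -0.4502784   0.05      ]
```

The sizes agree: rim 218x159 mm, bar 197x23 mm, and the flange disc is about 56 mm across. Now I move over the mat.

```bash
python3 -m pendant '[[[2.0,0,-2.4],[0,0,0],0],[[2.0,0,-2.4],[0,0,0],0],[[2.0,0,-2.4],[0,0,0],0],[[2.0,0,-2.4],[0,0,0],0],[[2.0,0,-2.4],[0,0,0],0],[[2.0,0,-2.4],[0,0,0],0],[[2.0,0,-2.4],[0,0,0],0],[[2.0,0,-2.4],[0,0,0],0],[[2.0,0,-2.4],[0,0,0],0],[[2.0,0,-2.4],[0,0,0],0],[[2.0,0,-2.4],[0,0,0],0],[[2.0,0,-2.4],[0,0,0],0],[[2.0,0,-2.4],[0,0,0],0],[[2.0,0,-2.4],[0,0,0],0],[[2.0,0,-2.4],[0,0,0],0]]'
```

```text
time_s: 1.5
position: [0.3606, 0.173, 0.2924]
tcp_rot: [[0.963, 0.001, 0.269], [-0.269, 0.0, 0.963], [0.001, -1.0, 0.0]]
force: [0.9, 0.4, 0.7]
opening: 1.001
```

```bash
python3 -m pendant '[[[2.0,0,-2.4],[0,0,0],0],[[2.0,0,-2.4],[0,0,0],0],[[2.0,0,-2.4],[0,0,0],0],[[2.0,0,-2.4],[0,0,0],0],[[2.0,0,-2.4],[0,0,0],0],[[2.0,0,-2.4],[0,0,0],0],[[2.0,0,-2.4],[0,0,0],0],[[2.0,0,-2.4],[0,0,0],0],[[2.0,0,-2.4],[0,0,0],0],[[2.0,0,-2.4],[0,0,0],0],[[2.0,0,-2.4],[0,0,0],0],[[2.0,0,-2.4],[0,0,0],0],[[2.0,0,-2.4],[0,0,0],0]]'; python3 -m pendant '[[[0,0,0],[0,0.1,0],0],[[0,0,0],[0,0.1,0],0],[[0,0,0],[0,0.1,0],0],[[0,0,0],[0,0.1,0],0],[[0,0,0],[0,0.1,0],0],[[0,0,0],[0,0.1,0],0],[[0,0,0],[0,0.1,0],0],[[0,0,0],[0,0.1,0],0],[[0,0,0],[0,0.1,0],0],[[0,0,0],[0,0.1,0],0],[[0,0,0],[0,0.1,0],0],[[0,0,0],[0,0.1,0],0],[[0,0,0],[0,0.1,0],0],[[0,0,0],[0,0,0],0],[[0,0,0],[0,0,0],0]]'
python3 - <<'E'
from h import *
T=bot.capture("wrist");cv2.imwrite("pics/w1.png",T["img"][:,:,::-1])
print(bot.read_state()["joint_positions"])
E
```

```text
time_s: 2.58
position: [0.5269, -0.1977, 0.2922]
tcp_rot: [[0.963, -0.0, 0.27], [-0.27, 0.0, 0.963], [-0.0, -1.0, 0.0]]
force: [1.1, 0.1, 0.2]
opening: 1.003
time_s: 3.83
position: [0.5265, -0.1961, 0.2922]
tcp_rot: [[0.001, -0.0, 1.0], [-1.0, 0.0, 0.001], [-0.0, -1.0, -0.0]]
force: [0.1, 0.5, -0.6]
opening: 1.0
[-3.18222380e+01  2.53597986e+01  9.12682628e+01 -1.92622383e-03
  6.33775239e+01 -3.18454944e+01]
```

View pics/w1.png

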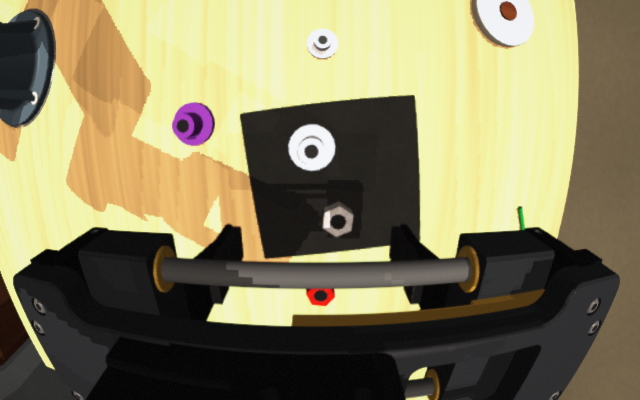

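The wrist view shows the nut at (338,221), with flats at about left and right, and the flange bore at (311,151). I fit both.

```bash
cat >> h.py <<'E'
def wplane(c,u,v,z):
    dx,dy=u-c["cx"],v-c["cy"]; r=np.hypot(dx,dy)+1e-12; th=r/c["fx"]
    d=np.array([np.sin(th)*dx/r,np.sin(th)*dy/r,np.cos(th)])
    R=np.array(c["R"]);o=-R.T@np.array(c["t"]);d=R.T@d
    return o+d*(z-o[2])/d[2]
E
python3 - <<'E'
from h import *
W=bot.capture("wrist");im=W["img"]
cv2.imwrite("pics/w1c.png",cv2.resize(im[120:250,280:380,::-1],(460,598),interpolation=cv2.INTER_CUBIC))
T=bot.capture("top");S=bot.capture("scene")
def dark(c,u,v,r,th,f,z):
    w=im_=c["img"].max(2).astype(float)[v-r:v+r+1,u-r:u+r+1]
    m=(w<th).astype(np.uint8); n,l,st,ce=cv2.connectedComponentsWithStats(m); k=l==l[r,r]
    y,x=np.nonzero(k); p=f(c,u-r+x.mean(),v-r+y.mean(),z); print(u-r+x.mean(),v-r+y.mean(),k.sum(),p.round(4)); return p
print("nut");dark(W,338,221,8,90,wplane,.026)
dark(T,401,206,4,80,plane,.026);dark(S,240,257,4,105,plane,.026)
print("fl");dark(W,311,151,8,90,wplane,.046)
dark(T,371,216,4,80,plane,.046);dark(S,263,233,4,120,plane,.046)
# nut outline top corners
m=np.zeros(im.shape[:2],np.uint8);m[200:243,318:360]=(im.max(2)[200:243,318:360]>75)
cs,_=cv2.findContours(m,cv2.RETR_EXTERNAL,2);k=max(cs,key=cv2.contourArea)
a=cv2.approxPolyDP(k,3,True)[:,0]; print(a.tolist())
for p in a: print(p,wplane(W,*map(float,p),.026)[:2].round(4))
E
```

```text
nut
337.7543859649123 221.49122807017545 171 [ 0.5531 -0.2614  0.026 ]
401.0 206.0 81 [ 0.5498 -0.2591  0.026 ]
241.0 257.4736842105263 38 [ 0.5547 -0.2579  0.026 ]
fl
311.0 151.09756097560975 123 [ 0.5205 -0.1707  0.046 ]
371.7936507936508 215.46031746031747 63 [ 0.519  -0.1694  0.046 ]
262.7142857142857 233.0 7 [ 0.5181 -0.1669  0.046 ]
[[340, 205], [325, 208], [322, 227], [334, 236], [351, 230], [353, 215]]
[340 205] [ 0.5553 -0.2398]
[325 208] [ 0.537  -0.2436]
[322 227] [ 0.5336 -0.2688]
[334 236] [ 0.5488 -0.2811]
[351 230] [ 0.5701 -0.273 ]
[353 215] [ 0.5718 -0.2528]
```

View pics/w1c.png

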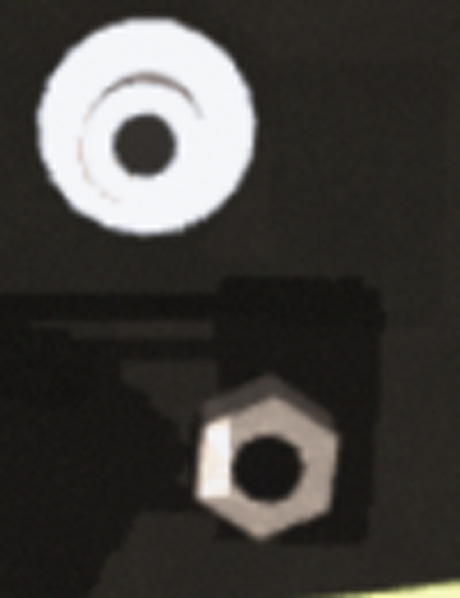

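Nut centre is about (0.5525, -0.260), with flat normals at about -5° azimuth. I approach in steps.

```bash
python3 -m pendant '[[[2.1,0,0.9],[0,0,0],0],[[2.1,0,0.9],[0,0,0],0],[[2.2,0,0.8],[0,0,0],0],[[0,2.5,0],[0,0.09,0],0],[[0,2.5,0],[0,0,0],0],[[0,2.5,0],[0,0,0],0],[[0,2.5,0],[0,0,0],0],[[0,2.5,0],[0,0,0],0],[[0,2.5,0],[0,0,0],0],[[0,0,0],[0,0,0],0],[[0,0,0],[0,0,0],0]]'
python3 - <<'E'
from h import *
T=bot.capture("wrist");cv2.imwrite("pics/w2.png",T["img"][:,:,::-1])
E
```

```text
time_s: 4.95
position: [0.5518, -0.2598, 0.1411]
tcp_rot: [[-0.091, -0.003, 0.996], [-0.996, 0.002, -0.091], [-0.002, -1.0, -0.003]]
force: [0.2, -0.8, -0.1]
opening: 0.998
```

View pics/w2.png

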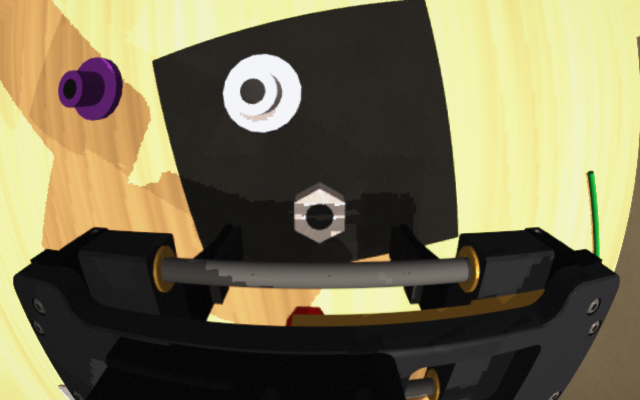

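The nut is at (319,215), square to the jaws and midway between the fingers. I descend and grip.

```bash
python3 -m pendant '[[[0,2.0,0],[0,0,0],0],[[0,2.0,0],[0,0,0],0],[[0,1.2,0],[0,0,0],0],[[0,0.9,0],[0,0,0],0],[[0,0,0],[0,0,0],0],[[0,0,0],[0,0,0],1],[[0,0,0],[0,0,0],1],[[0,0,0],[0,0,0],1],[[0,0,0],[0,0,0],1],[[0,0,0],[0,0,0],1],[[0,0,0],[0,0,0],1],[[0,0,0],[0,0,0],1],[[0,0,0],[0,0,0],1]]'
```

```text
time_s: 6.08
position: [0.5525, -0.2602, 0.0814]
tcp_rot: [[-0.092, 0.0, 0.996], [-0.996, -0.0, -0.092], [0.0, -1.0, 0.0]]
force: [-1.0, -0.3, 0.4]
opening: 0.477
```

```bash
python3 -m pendant '[[[0,0,0],[0,0,0],1],[[0,0,0],[0,0,0],1],[[0,0,0],[0,0,0],1],[[0,0,0],[0,0,0],1],[[0,0,0],[0,0,0],1],[[0,0,0],[0,0,0],1]]'; python3 -m pendant '[[[0,-2.5,0],[0,0,0],1],[[0,-3,0],[0,0,0],1],[[0,-3,0],[0,0,0],1],[[0,-3,0],[0,0,0],1],[[0,-3,0],[0,0,0],1],[[0,-3,0],[0,0,0],1],[[0,-3,0],[0,0,0],1],[[0,0,0],[0,0,0],1],[[0,0,0],[0,0,0],1]]'
python3 - <<'E'
from h import *
T=bot.capture("wrist");cv2.imwrite("pics/w3.png",T["img"][:,:,::-1])
E
```

```text
time_s: 6.58
position: [0.5526, -0.2603, 0.0813]
tcp_rot: [[-0.092, 0.0, 0.996], [-0.996, -0.0, -0.092], [0.0, -1.0, 0.0]]
force: [0.2, -0.1, -0.0]
opening: 0.409
time_s: 7.33
position: [0.5529, -0.2605, 0.2881]
tcp_rot: [[-0.092, 0.003, 0.996], [-0.996, -0.002, -0.092], [0.002, -1.0, 0.003]]
force: [-0.2, 0.1, -2.2]
opening: 0.412
```

View pics/w3.png

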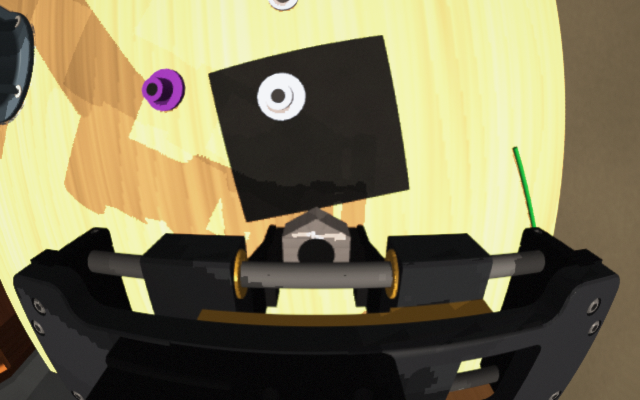

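The nut is held (36 mm opening), visible at (317,240). I carry it over the carrier's far (+y) side, align, and lean the body outward 20° to lower it clear of the bar.

```bash
python3 -m pendant '[[[-1.7,0,-0.1],[0,0,0],1],[[-3.4,0,-0.25],[0,0,0],1],[[-3.4,0,-0.25],[0,0,0],1],[[-3.4,0,-0.25],[0,0,0],1],[[-3.4,0,-0.25],[0,0,0],1],[[-3.4,0,-0.25],[0,0,0],1],[[-3.4,0,-0.25],[0,0,0],1],[[-3.4,0,-0.25],[0,0,0],1],[[-3.4,0,-0.25],[0,0,0],1],[[-3.4,0,-0.25],[0,0,0],1],[[-3.4,0,-0.25],[0,0,0],1],[[-3.4,0,-0.25],[0,0,0],1],[[-3.4,0,-0.25],[0,0,0],1],[[-3.4,0,-0.25],[0,0,0],1],[[-3.4,0,-0.25],[0,0,0],1],[[-1.7,0,-0.1],[0,0,0],1],[[0,0,0],[0,0,0],1]]'; python3 -m pendant '[[[0,0,0],[0,-0.1,0],1],[[0,0,0],[0,-0.1,0],1],[[0,0,0],[0,-0.105,0],1],[[0,0,0],[0,0,0],1],[[0,0,0],[0,0,0],1]]'
python3 - <<'E'
from h import *
T=bot.capture("wrist");cv2.imwrite("pics/w4.png",T["img"][:,:,::-1])
T=bot.capture("top");cv2.imwrite("pics/t4.png",T["img"][:,:,::-1])
E
```

```text
time_s: 8.8
position: [0.5602, 0.2554, 0.2837]
tcp_rot: [[-0.087, -0.005, 0.996], [-0.996, 0.001, -0.087], [-0.0, -1.0, -0.005]]
force: [0.5, -0.7, -2.1]
opening: 0.412
time_s: 9.22
position: [0.5614, 0.2505, 0.2847]
tcp_rot: [[0.208, -0.003, 0.978], [-0.978, -0.001, 0.208], [0.0, -1.0, -0.004]]
force: [-0.4, -0.6, -1.0]
opening: 0.406
```

View pics/w4.png

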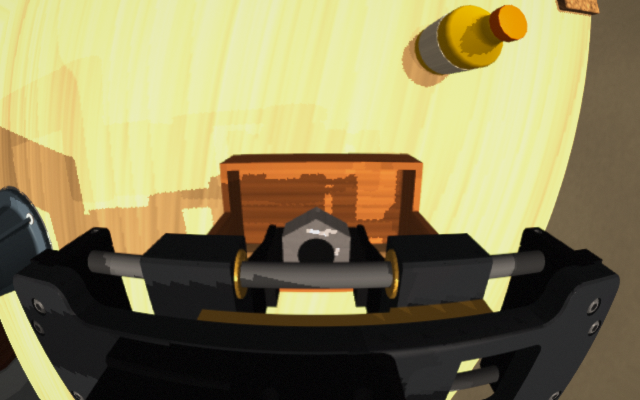

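The tray's +y rim is level in view, from (222,157) to (422,156), and the bottle is well away at (450,45). I check the carrier pose from these corners.

```bash
python3 - <<'E'
from h import *
W=bot.capture("wrist")
for p in((221,160),(422,160)):
    q=wplane(W,*p,.06)[:2]; print(q)
    ca,sa=np.cos(np.radians(12.2)),np.sin(np.radians(12.2)); d=q-np.array([.5765,.191]); print(d@[ca,sa],d@[-sa,ca])
print(bot.read_state()["position"])
E
```

```text
[0.45699933 0.24894762]
-0.10455608430284716 0.08189237791008672
[0.66826273 0.29461802]
0.1115874063519741 0.08188615685670483
[0.56213283 0.25066061 0.28563699]
```

Agrees to about 3 mm. I lean and descend.

```bash
python3 -m pendant '[[[-0.3,0,0.3],[0,0,-0.115],1],[[0,0,0],[0,0,-0.115],1],[[0,0,0],[0,0,-0.12],1],[[-0.86,2.37,0],[0,0,0],1],[[-0.86,2.37,0],[0,0,0],1],[[-0.86,2.37,0],[0,0,0],1],[[-0.86,2.37,0],[0,0,0],1],[[-0.5,1.3,0],[0,0,0],1],[[0,0,0],[0,0,0],1],[[0,0,0],[0,0,0],1]]'
python3 - <<'E'
from h import *
W=bot.capture("wrist");cv2.imwrite("pics/w5.png",W["img"][:,:,::-1])
W=bot.capture("scene");cv2.imwrite("pics/s5.png",cv2.resize(W["img"][100:260,280:500,::-1],(790,575)))
E
```

```text
time_s: 10.2
position: [0.5648, 0.2545, 0.1711]
tcp_rot: [[0.198, 0.071, 0.978], [-0.918, -0.336, 0.211], [0.343, -0.939, -0.001]]
force: [-0.7, -0.8, -1.6]
opening: 0.406
```

View pics/w5.png

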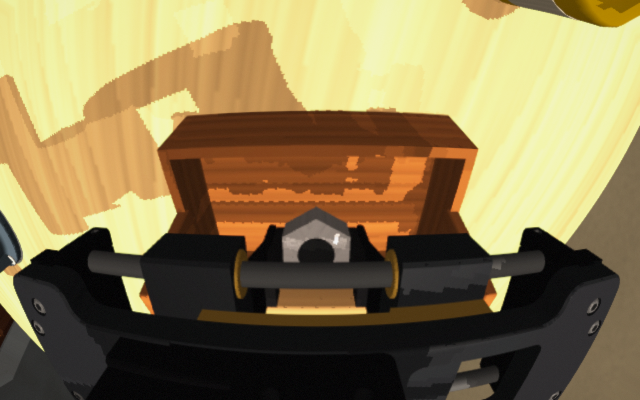

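View pics/s5.png

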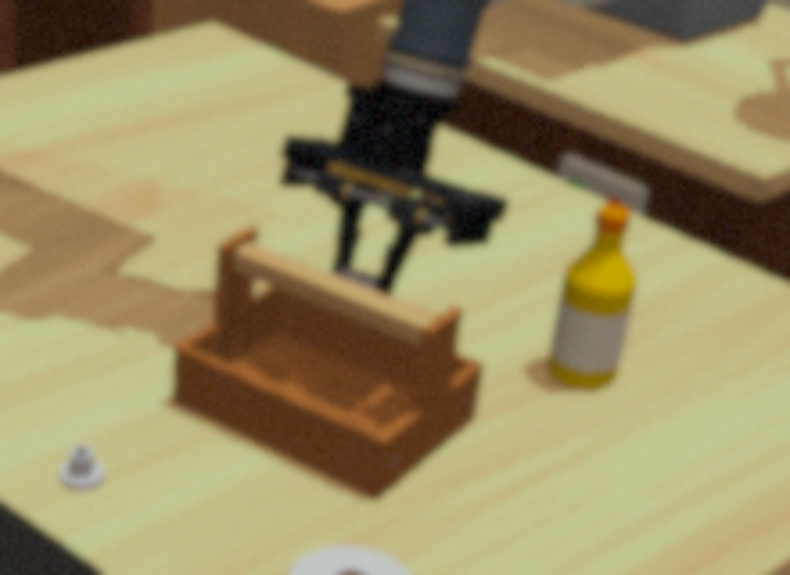

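The nut is centred over the opening at (317,245), clear of bar and bottle. I lower 6 cm and release.

```bash
python3 -m pendant '[[[-0.7,1.9,0],[0,0,0],1],[[-0.7,1.9,0],[0,0,0],1],[[-0.6,1.7,0],[0,0,0],1],[[0,0,0],[0,0,0],1],[[0,0,0],[0,0,0],1],[[0,0,0],[0,0,0],0.4],[[0,0,0],[0,0,0],0.4],[[0,0,0],[0,0,0],0.4],[[0,0,0],[0,0,0],0.4],[[0,0,0],[0,0,0],0.4],[[0,0,0],[0,0,0],0.4]]'; python3 -m pendant '[[[0,-2,0],[0,0,0],0.3],[[0,-3,0],[0,0,0],0.2],[[0,-3,0],[0,0,0],0],[[0,-3,0],[0,0,0],0],[[0,-3,0],[0,0,0],0],[[0,-2,0],[0,0,0.115],0],[[0,0,0],[0,0,0.115],0],[[0,0,0],[0,0,0.12],0],[[0,0,0],[0,0,0],0]]'
python3 - <<'E'
from h import *
W=bot.capture("wrist");cv2.imwrite("pics/w6.png",W["img"][:,:,::-1])
E
```

```text
time_s: 11.22
position: [0.565, 0.2547, 0.1134]
tcp_rot: [[0.198, 0.073, 0.977], [-0.918, -0.335, 0.211], [0.343, -0.939, 0.001]]
force: [-0.5, -0.5, -0.5]
opening: 0.597
time_s: 11.97
position: [0.5541, 0.3061, 0.2646]
tcp_rot: [[0.208, 0.001, 0.978], [-0.978, 0.002, 0.208], [-0.002, -1.0, 0.002]]
force: [-0.2, -0.4, 0.8]
opening: 0.997
```

View pics/w6.png

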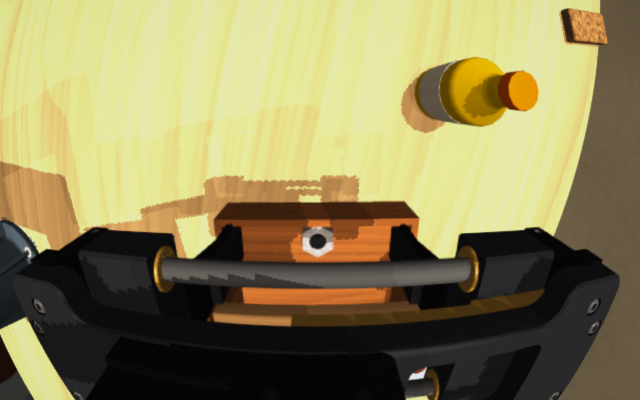

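The nut lies in the tray at mid-length (318,241). Now to the flange.

```bash
python3 -m pendant '[[[1.65,0,-0.45],[0,0,0],0],[[3.27,0,-0.95],[0,0,0],0],[[3.27,0,-0.95],[0,0,0],0],[[3.27,0,-0.95],[0,0,0],0],[[3.27,0,-0.95],[0,0,0],0],[[3.27,0,-0.95],[0,0,0],0],[[3.27,0,-0.95],[0,0,0],0],[[3.27,0,-0.95],[0,0,0],0],[[3.27,0,-0.95],[0,0,0],0],[[3.27,0,-0.95],[0,0,0],0],[[3.27,0,-0.95],[0,0,0],0],[[3.27,0,-0.95],[0,0,0],0],[[3.27,0,-0.95],[0,0,0],0],[[3.27,0,-0.95],[0,0,0],0],[[1.65,0,-0.45],[0,0,0],0],[[0,2,0],[0,0,0],0],[[0,3,0],[0,0,0],0],[[0,3,0],[0,0,0],0],[[0,0,0],[0,0,0],0],[[0,0,0],[0,0,0],0]]'
python3 - <<'E'
from h import *
W=bot.capture("wrist");cv2.imwrite("pics/w7.png",W["img"][:,:,::-1])
print(bot.read_state()["position"])
E
```

```text
time_s: 13.68
position: [0.5196, -0.1665, 0.1816]
tcp_rot: [[0.213, -0.006, 0.977], [-0.977, 0.002, 0.213], [-0.003, -1.0, -0.005]]
force: [0.1, 0.1, 0.4]
opening: 1.0
[ 0.52075836 -0.16709934  0.18314114]
```

View pics/w7.png

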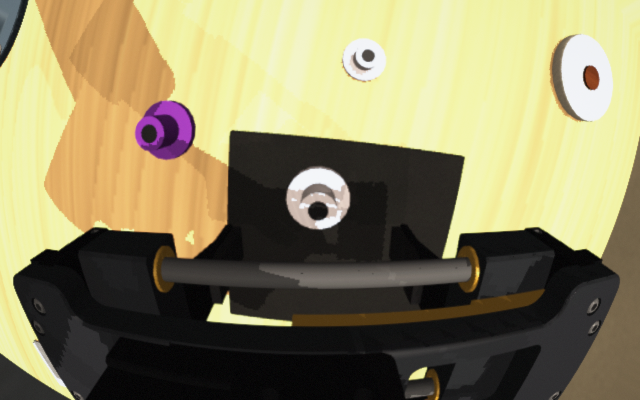

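The flange hub bore is at (318,211), centred between the fingers. I descend to fingertips 5 mm above the disc and grip.

```bash
python3 -m pendant '[[[0.3,2.0,0],[0,0,0],0],[[0,2.0,0],[0,0,0],0],[[0,2.0,0],[0,0,0],0],[[0,1.8,0],[0,0,0],0],[[0,1.3,0],[0,0,0],0],[[0,0,0],[0,0,0],0],[[0,0,0],[0,0,0],1],[[0,0,0],[0,0,0],1],[[0,0,0],[0,0,0],1],[[0,0,0],[0,0,0],1],[[0,0,0],[0,0,0],1],[[0,0,0],[0,0,0],1],[[0,0,0],[0,0,0],1],[[0,0,0],[0,0,0],1],[[0,0,0],[0,0,0],1],[[0,0,0],[0,0,0],1],[[0,0,0],[0,0,0],1],[[0,0,0],[0,0,0],1],[[0,0,0],[0,0,0],1],[[0,0,0],[0,0,0],1]]'; python3 -m pendant '[[[0,0,0],[0,0,0],1],[[0,-2,0],[0,0,0],1],[[0,-3,0],[0,0,0],1],[[0,-3,0],[0,0,0],1],[[0,-3,0],[0,0,0],1],[[0,-3,0],[0,0,0],1],[[0,-3,0],[0,0,0],1],[[0,-3,0],[0,0,0],1],[[0,0,0],[0,0,0],1],[[0,0,0],[0,0,0],1]]'
python3 - <<'E'
from h import *
W=bot.capture("wrist");cv2.imwrite("pics/w8.png",W["img"][:,:,::-1])
E
```

```text
time_s: 15.4
position: [0.5211, -0.1705, 0.0922]
tcp_rot: [[0.211, -0.0, 0.977], [-0.977, 0.0, 0.211], [-0.0, -1.0, -0.0]]
force: [-0.5, 0.3, -0.6]
opening: 0.333
time_s: 16.23
position: [0.5216, -0.1707, 0.2939]
tcp_rot: [[0.212, 0.003, 0.977], [-0.977, -0.002, 0.212], [0.003, -1.0, 0.003]]
force: [0.3, 0.1, -1.4]
opening: 0.336
```

View pics/w8.png

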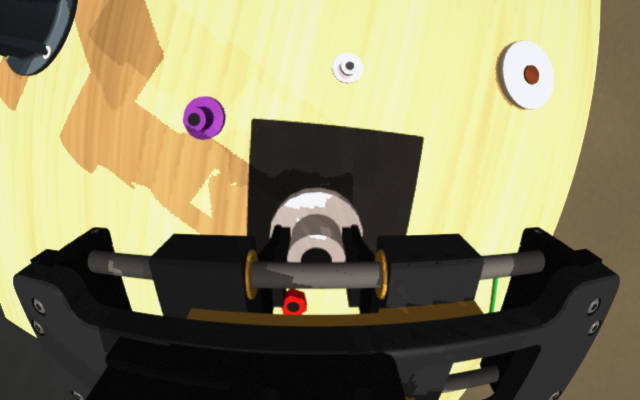

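The flange is held (29 mm opening), with disc and hub in view at (316,225). I carry it to the near (-y) opening.

```bash
python3 -m pendant '[[[-1.5,0,0.75],[0,0,0],1],[[-2.95,0,1.46],[0,0,0],1],[[-2.95,0,1.46],[0,0,0],1],[[-2.95,0,1.46],[0,0,0],1],[[-2.95,0,1.46],[0,0,0],1],[[-2.95,0,1.46],[0,0,0],1],[[-2.95,0,1.46],[0,0,0],1],[[-2.95,0,1.46],[0,0,0],1],[[-2.95,0,1.46],[0,0,0],1],[[-1.5,0,0.75],[0,0,0],1],[[0,0,0],[0,0,0.115],1],[[0,0,0],[0,0,0.115],1],[[0,0,0],[0,0,0.12],1],[[0,0,0],[0,0,0],1],[[0,0,0],[0,0,0],1]]'
cat > where.py <<'E'
from h import *
s=bot.read_state(); p=np.array(s["position"]);R=np.array(s["tcp_rot"])
C=np.array([.578,.192]);a=np.radians(12.2);cx=np.array([np.cos(a),np.sin(a)]);cy=np.array([-np.sin(a),np.cos(a)])
for n,k in(("tcp",0),("flc",.066),("bot",.086)):
    q=p+R[:,1]*k; print(n,"carrier x,y mm",(q[:2]-C)@cx*1e3,(q[:2]-C)@cy*1e3,"z",q[2]*1e3)
E
python3 where.py
python3 - <<'E'
from h import *
W=bot.capture("wrist");cv2.imwrite("pics/w9.png",W["img"][:,:,::-1])
E
```

```text
time_s: 17.53
position: [0.593, 0.1161, 0.2895]
tcp_rot: [[0.195, -0.076, 0.978], [-0.919, 0.333, 0.209], [-0.342, -0.94, -0.005]]
force: [-0.2, 0.9, -1.3]
opening: 0.335
tcp carrier x,y mm -1.3926725698617235 -77.37293757209854 z 289.51089541501983
flc carrier x,y mm -1.6796278685553427 -54.81637614309591 z 227.4857457323614
bot carrier x,y mm -1.7665840196746405 -47.9810544979436 z 208.69024582852552
```

View pics/w9.png

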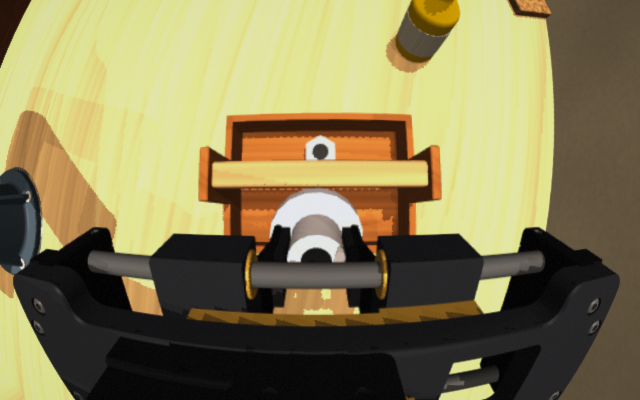

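The view shows the bar from (212,175) to (428,172), the nut in the tray at (320,150), and the flange at (316,210). I check the bar pose from here.

```bash
python3 - <<'E'
from h import *
W=bot.capture("wrist");m=W["img"]
cv2.imwrite("pics/w9c.png",cv2.resize(m[105:215,190:450,::-1],(780,330)))
q=[]
for p in((211,163),(213,188),(429,185),(427,160)):
    q.append(wplane(W,*p,.133)[:2]); print(q[-1])
q=np.array(q);print(q.mean(0)); d=q[2]+q[3]-q[0]-q[1]; print(np.degrees(np.arctan2(d[1],d[0])),np.linalg.norm(d)/2,np.linalg.norm(q[0]-q[1]))
E
```

```text
[0.47952264 0.17938913]
[0.48712921 0.15743371]
[0.67905512 0.20157308]
[0.67316408 0.22396293]
[0.57971776 0.19058971]
12.957377759296548 0.19782075773648441 0.023235757140652083
```

View pics/w9c.png

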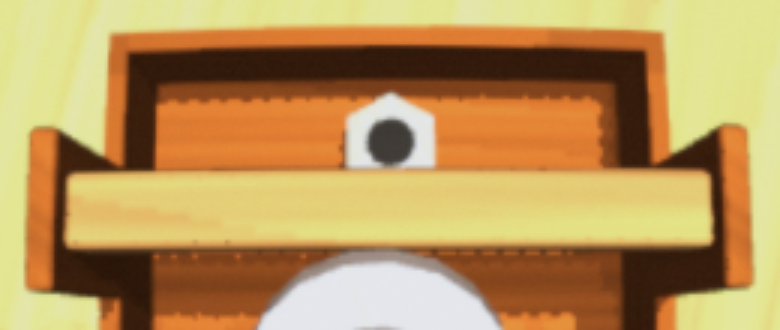

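Bar pose is consistent at (0.579, 0.191), 12.5°. I descend past the bar, then shift inward.

```bash
python3 -m pendant '[[[0.5,1.3,0],[0,0,0],1],[[0.88,2.42,0],[0,0,0],1],[[0.88,2.42,0],[0,0,0],1],[[0.88,2.42,0],[0,0,0],1],[[0.88,2.42,0],[0,0,0],1],[[0.44,1.2,0],[0,0,0],1],[[0,0,0],[0,0,0],1],[[0,0,0],[0,0,0],1]]'; python3 where.py
python3 - <<'E'
from h import *
W=bot.capture("wrist");cv2.imwrite("pics/w10.png",W["img"][:,:,::-1])
E
```

```text
time_s: 18.3
position: [0.5936, 0.1179, 0.1625]
tcp_rot: [[0.199, -0.074, 0.977], [-0.918, 0.335, 0.212], [-0.343, -0.939, -0.001]]
force: [1.2, 0.4, -0.3]
opening: 0.341
tcp carrier x,y mm -0.4102287649752338 -75.69996847070878 z 162.5073355302828
flc carrier x,y mm -0.48490818735796254 -53.070659939186044 z 100.50807087037714
bot carrier x,y mm -0.5075383153527505 -46.213293717512485 z 81.72041491283
```

View pics/w10.png

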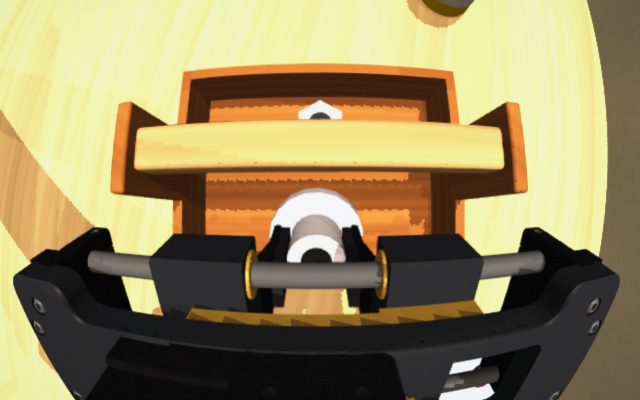

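The disc is below the bar and clear of it (gap at about row 185). I shift inward 11 mm, down 5 cm, then release.

```bash
python3 -m pendant '[[[-0.52,0.19,0],[0,0,0],1],[[-0.51,0.19,0],[0,0,0],1],[[0,0,0],[0,0,0],1],[[0.57,1.57,0],[0,0,0],1],[[0.57,1.57,0],[0,0,0],1],[[0.57,1.57,0],[0,0,0],1],[[0,0,0],[0,0,0],1],[[0,0,0],[0,0,0],1]]'; python3 where.py
python3 - <<'E'
from h import *
W=bot.capture("wrist");cv2.imwrite("pics/w11.png",W["img"][:,:,::-1])
E
```

```text
time_s: 19.02
position: [0.5911, 0.1283, 0.1124]
tcp_rot: [[0.198, -0.074, 0.977], [-0.918, 0.335, 0.212], [-0.343, -0.939, -0.001]]
force: [0.6, -0.2, -1.2]
opening: 0.336
tcp carrier x,y mm -0.6667541758886634 -65.03794243240922 z 112.3699583303866
flc carrier x,y mm -0.7425388981629677 -42.37425617233561 z 50.38325345118833
bot carrier x,y mm -0.7655039655187852 -35.5064724571618 z 31.599403487794927
```

View pics/w11.png

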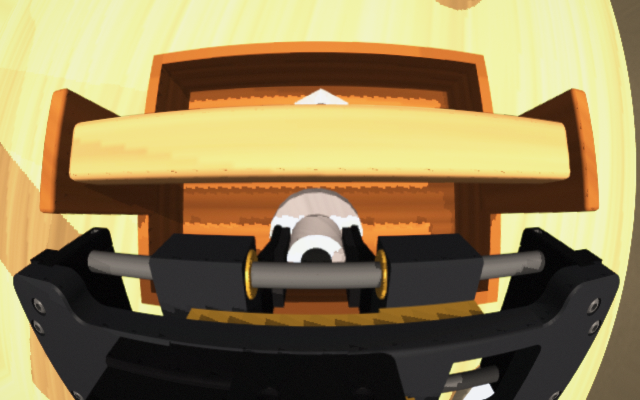

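Inside, not touching. I lower 8 mm more and release, then back out along the fingers.

```bash
python3 -m pendant '[[[0.27,0.75,0],[0,0,0],1],[[0,0,0],[0,0,0],1],[[0,0,0],[0,0,0],0.4],[[0,0,0],[0,0,0],0.4],[[0,0,0],[0,0,0],0.4],[[0,0,0],[0,0,0],0.4],[[0,0,0],[0,0,0],0.4],[[0,0,0],[0,0,0],0.4],[[0,0,0],[0,0,0],0.4],[[0,0,0],[0,0,0],0.4]]'; python3 -m pendant '[[[0,-2,0],[0,0,0],0.4],[[0,-3,0],[0,0,0],0.2],[[0,-3,0],[0,0,0],0],[[0,-3,0],[0,0,0],0],[[0,-3,0],[0,0,0],0],[[0,-3,0],[0,0,0],0],[[0,-3,0],[0,0,0],0],[[0,0,0],[0,0,-0.115],0],[[0,0,0],[0,0,-0.115],0],[[0,0,0],[0,0,-0.12],0],[[0,0,0],[0,0,0],0],[[0,0,0],[0,0,0],0]]'; python3 where.py
python3 - <<'E'
from h import *
W=bot.capture("wrist");cv2.imwrite("pics/w12.png",W["img"][:,:,::-1])
print(bot.read_state()["joint_positions"])
E
```

```text
time_s: 19.9
position: [0.5914, 0.1281, 0.1045]
tcp_rot: [[0.199, -0.072, 0.977], [-0.918, 0.335, 0.211], [-0.343, -0.939, 0.0]]
force: [-0.9, 0.8, -0.7]
opening: 0.599
time_s: 20.9
position: [0.6053, 0.0624, 0.2924]
tcp_rot: [[0.214, -0.001, 0.977], [-0.977, 0.002, 0.214], [-0.003, -1.0, -0.0]]
force: [0.2, 0.1, 0.0]
opening: 0.996
tcp carrier x,y mm -0.6680015351163499 -132.40776179053975 z 292.4008315954007
flc carrier x,y mm -0.6977588816795148 -132.23460814273741 z 226.40106544191664
bot carrier x,y mm -0.7067762594260201 -132.182137340373 z 206.40113630449724
[ -4.75470486  28.98585658  84.48915181   0.14559043  66.60790849
 -17.07139507]
```

View pics/w12.png

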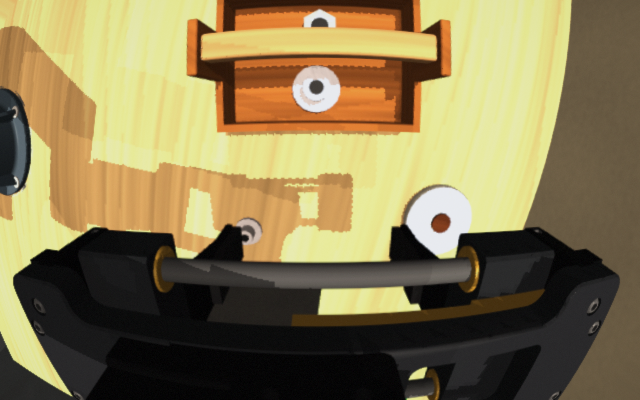

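Both fittings are inside. The flange is upright at (317,88) and the nut is at (319,20), both mid-length. Now I go above the bar and turn the jaws across it.

```bash
python3 -m pendant '[[[-2.62,0,0],[0,0,0],0],[[-2.62,0,0],[0,0,0],0],[[-2.62,0,0],[0,0,0],0],[[-2.62,0,0],[0,0,0],0],[[-2.62,0,0.1],[0,0,0],0],[[0,0,0],[0,0.12,0],0],[[0,0,0],[0,0.12,0],0],[[0,0,0],[0,0.12,0],0],[[0,0,0],[0,0.12,0],0],[[0,0,0],[0,0.12,0],0],[[0,0,0],[0,0.12,0],0],[[0,0,0],[0,0.12,0],0],[[0,0,0],[0,0.12,0],0],[[0,0,0],[0,0.12,0],0],[[0,0,0],[0,0.12,0],0],[[0,0,0],[0,0.12,0],0],[[0,0,0],[0,0.12,0],0],[[0,0,0],[0,0.12,0],0],[[0,0,0],[0,0,0],0],[[0,0,0],[0,0,0],0]]'; python3 where.py
python3 - <<'E'
from h import *
W=bot.capture("wrist");cv2.imwrite("pics/w13.png",W["img"][:,:,::-1])
E
```

```text
time_s: 22.62
position: [0.5795, 0.1884, 0.2917]
tcp_rot: [[-0.975, -0.002, 0.223], [-0.223, 0.001, -0.975], [0.001, -1.0, -0.001]]
force: [-0.1, 0.1, 0.5]
opening: 1.003
tcp carrier x,y mm 0.7168935422506938 -3.8589102310154537 z 291.7104992981407
flc carrier x,y mm 0.6291990688218189 -3.7682896238060595 z 225.71061977109247
bot carrier x,y mm 0.6026249859646509 -3.740828833742632 z 205.71065627804757
```

View pics/w13.png

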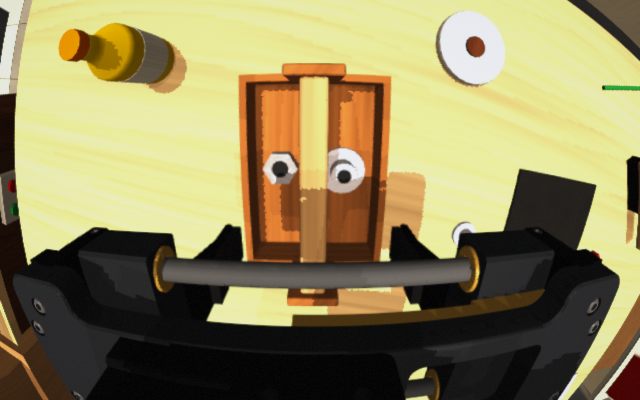

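The bar is vertical in view (columns 300-327), with the nut at (280,169) and the flange at (344,177), both near mid-length. I measure the remaining offset.

```bash
python3 - <<'E'
from h import *
W=bot.capture("wrist");im=W["img"]
s=bot.read_state();p=np.array(s["position"]);R=np.array(s["tcp_rot"])
def loc(q): d=np.array(q)-p; return (d@R*100).round(2)
for u,v,z in((301,80,.133),(327,80,.133),(300,230,.133),(326.5,230,.133),(280,169,.028),(344,177,.048),(283,65,.14),(346,65,.14),(240,76,.06),(391,76,.06)): print(u,v,loc(wplane(W,u,v,z)))
g=im.astype(int)
for v in(90,150,200,230,280): print(v,[tuple(g[v,u]) for u in range(296,304)][::1],[tuple(g[v,u]) for u in range(323,331)])
E
```

```text
301 80 [-9.65 15.89 -1.09]
327 80 [-9.65 15.89  0.98]
300 230 [ 3.09 15.9  -1.29]
326.5 230 [ 3.09 15.9   1.04]
280 169 [-0.15 26.4  -4.14]
344 177 [ 0.33 24.39  3.23]
283 65 [-10.82  15.19  -2.45]
346 65 [-10.82  15.18   2.42]
240 76 [-10.89  23.19  -7.84]
391 76 [-10.89  23.18   7.92]
90 [(np.int64(173), np.int64(91), np.int64(37)), (np.int64(170), np.int64(89), np.int64(37)), (np.int64(154), np.int64(82), np.int64(38)), (np.int64(159), np.int64(101), np.int64(52)), (np.int64(217), np.int64(156), np.int64(84)), (np.int64(234), np.int64(180), np.int64(101)), (np.int64(236), np.int64(202), np.int64(115)), (np.int64(235), np.int64(212), np.int64(122))] [(np.int64(235), np.int64(232), np.int64(141)), (np.int64(235), np.int64(232), np.int64(141)), (np.int64(235), np.int64(229), np.int64(137)), (np.int64(235), np.int64(214), np.int64(123)), (np.int64(232), np.int64(193), np.int64(109)), (np.int64(181), np.int64(129), np.int64(69)), (np.int64(135), np.int64(81), np.int64(39)), (np.int64(125), np.int64(67), np.int64(27))]
150 [(np.int64(232), np.int64(134), np.int64(54)), (np.int64(230), n
[... 2182 characters left out ...]
int64(96)), (np.int64(106), np.int64(99), np.int64(94)), (np.int64(107), np.int64(100), np.int64(95)), (np.int64(106), np.int64(100), np.int64(94)), (np.int64(108), np.int64(101), np.int64(95)), (np.int64(107), np.int64(100), np.int64(95)), (np.int64(108), np.int64(101), np.int64(97)), (np.int64(107), np.int64(101), np.int64(96))] [(np.int64(108), np.int64(101), np.int64(96)), (np.int64(105), np.int64(99), np.int64(93)), (np.int64(106), np.int64(101), np.int64(95)), (np.int64(108), np.int64(100), np.int64(95)), (np.int64(107), np.int64(101), np.int64(95)), (np.int64(108), np.int64(102), np.int64(96)), (np.int64(108), np.int64(102), np.int64(95)), (np.int64(108), np.int64(100), np.int64(95))]
```

The bar is centred within 1 mm across the jaws and within 2 mm along its length. Nut and flange sit at -1.5 and +3 mm. I descend 11.8 cm and grip.

```bash
python3 -m pendant '[[[0,1.5,0],[0,0,0],0],[[0,2.5,0],[0,0,0],0],[[0,2.5,0],[0,0,0],0],[[0,2.3,0],[0,0,0],0],[[0.1,1.8,-0.05],[0,0,0],0],[[0,1.2,0],[0,0,0],0],[[0,0,0],[0,0,0],0],[[0,0,0],[0,0,0],0]]'; python3 -m pendant '[[[0,0,0],[0,0,0],1],[[0,0,0],[0,0,0],1],[[0,0,0],[0,0,0],1],[[0,0,0],[0,0,0],1],[[0,0,0],[0,0,0],1],[[0,0,0],[0,0,0],1],[[0,0,0],[0,0,0],1],[[0,0,0],[0,0,0],1],[[0,0,0],[0,0,0],1],[[0,0,0],[0,0,0],1],[[0,0,0],[0,0,0],1],[[0,0,0],[0,0,0],1],[[0,0,0],[0,0,0],1],[[0,0,0],[0,0,0],1],[[0,0,0],[0,0,0],1],[[0,0,0],[0,0,0],1],[[0,0,0],[0,0,0],1],[[0,0,0],[0,0,0],1]]'
```

```text
time_s: 23.38
position: [0.5782, 0.1895, 0.174]
tcp_rot: [[-0.975, -0.001, 0.222], [-0.222, 0.0, -0.975], [0.001, -1.0, -0.0]]
force: [1.2, 0.6, 0.7]
opening: 1.001
time_s: 24.88
position: [0.5778, 0.1904, 0.1743]
tcp_rot: [[-0.975, -0.001, 0.222], [-0.222, 0.001, -0.975], [0.0, -1.0, -0.002]]
force: [-0.8, 5.5, 0.7]
opening: 0.276
```

Opening 24 mm, so the bar is gripped. I lift gently, first 2 cm to check.

```bash
python3 -m pendant '[[[0,0,0],[0,0,0],1],[[0,-0.3,0],[0,0,0],1],[[0,-0.4,0],[0,0,0],1],[[0,-0.5,0],[0,0,0],1],[[0,-0.5,0],[0,0,0],1],[[0,-0.3,0],[0,0,0],1],[[0,0,0],[0,0,0],1],[[0,0,0],[0,0,0],1],[[0,0,0],[0,0,0],1]]'
python3 - <<'E'
from h import *
W=bot.capture("wrist");cv2.imwrite("pics/w14.png",W["img"][:,:,::-1])
W=bot.capture("scene");cv2.imwrite("pics/s14.png",cv2.resize(W["img"][100:260,280:500,::-1],(790,575)))
print(bot.read_state()["moment"],bot.read_state()["force"])
E
```

```text
time_s: 25.63
position: [0.578, 0.1894, 0.1942]
tcp_rot: [[-0.975, -0.0, 0.222], [-0.222, -0.0, -0.975], [0.0, -1.0, 0.0]]
force: [0.7, -0.1, -7.1]
opening: 0.272
[-0.08643622  0.11369955 -0.01173547] [ 0.30939621  0.04118795 -7.38871904]
```

View pics/w14.png

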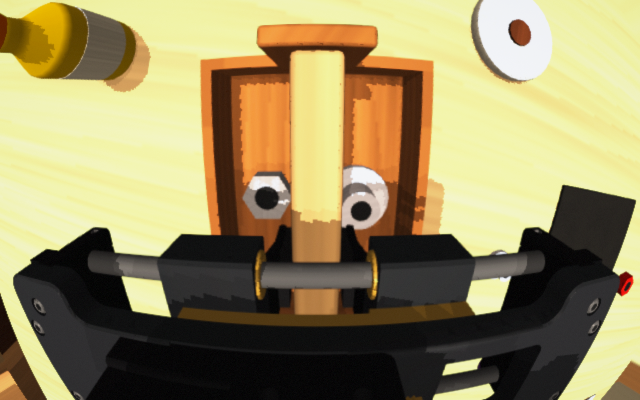

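View pics/s14.png

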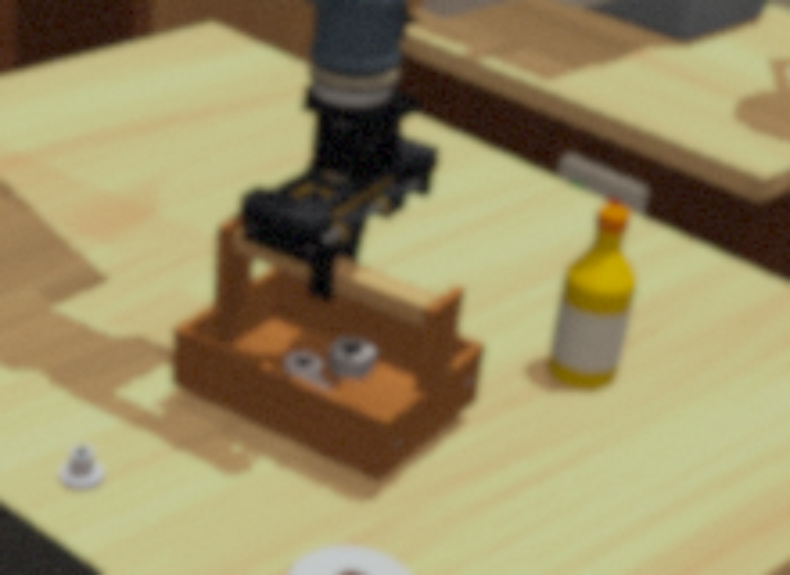

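Carrying about 7.4 N (7.8 N expected), level, with the nut at (267,197) and the flange at (361,195) in the tray. I lift another 12 cm.

```bash
python3 -m pendant '[[[0,-0.3,0],[0,0,0],1],[[0,-0.6,0],[0,0,0],1],[[0,-0.8,0],[0,0,0],1],[[0,-0.8,0],[0,0,0],1],[[0,-0.8,0],[0,0,0],1],[[0,-0.8,0],[0,0,0],1],[[0,-0.8,0],[0,0,0],1],[[0,-0.8,0],[0,0,0],1],[[0,-0.8,0],[0,0,0],1],[[0,-0.8,0],[0,0,0],1],[[0,-0.8,0],[0,0,0],1],[[0,-0.8,0],[0,0,0],1],[[0,-0.8,0],[0,0,0],1],[[0,-0.8,0],[0,0,0],1],[[0,-0.8,0],[0,0,0],1],[[0,-0.6,0],[0,0,0],1],[[0,-0.3,0],[0,0,0],1],[[0,0,0],[0,0,0],1],[[0,0,0],[0,0,0],1]]'; python3 -m pendant '[[[0,0,0],[0,0,0],1],[[0,0,0],[0,0,0],1],[[0,0,0],[0,0,0],1],[[0,0,0],[0,0,0],1],[[0,0,0],[0,0,0],1],[[0,0,0],[0,0,0],1],[[0,0,0],[0,0,0],1],[[0,0,0],[0,0,0],1]]'
python3 - <<'E'
from h import *
W=bot.capture("wrist");cv2.imwrite("pics/w15.png",W["img"][:,:,::-1])
W=bot.capture("scene");cv2.imwrite("pics/s15.png",cv2.resize(W["img"][60:260,260:500,::-1],(720,600)))
s=bot.read_state();print(s["moment"],s["force"],s["position"],s["qvel"])
E
```

```text
time_s: 27.32
position: [0.578, 0.1895, 0.3163]
tcp_rot: [[-0.975, -0.0, 0.222], [-0.222, -0.0, -0.975], [0.0, -1.0, 0.0]]
force: [-0.2, 0.2, -7.1]
opening: 0.271
time_s: 27.98
position: [0.5781, 0.1896, 0.3163]
tcp_rot: [[-0.975, -0.0, 0.222], [-0.222, -0.0, -0.975], [0.0, -1.0, 0.0]]
force: [-0.1, 0.1, -7.5]
opening: 0.27
[-0.02631348  0.17928839  0.04444839] [-0.46226499 -0.35254462 -7.97272138] [0.57811158 0.18957443 0.31631752] [ 0.00393188  0.06097347 -0.04631531 -0.05875922 -0.13779896  0.03352651]
```

View pics/w15.png

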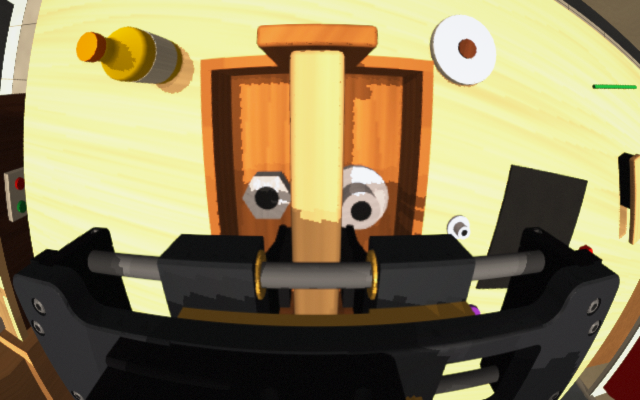

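View pics/s15.png

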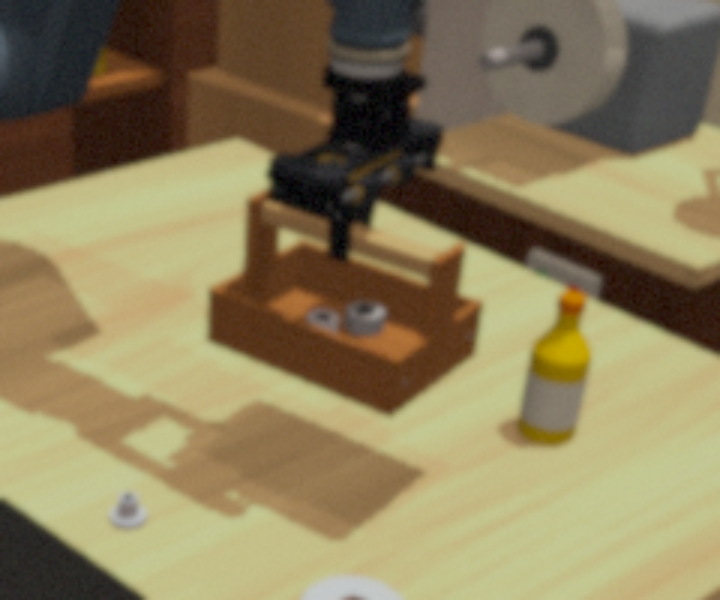

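The carrier hangs level. Its pixels in the wrist view are identical to the 2 cm lift, so there was no slip or tilt. It is about 142 mm up, with the nut (267,197) and flange (361,200) inside and the bystanders undisturbed. I hand in.

```bash
python3 -c "
from rig import bot
print(bot.hand_in())"
```

```text
the job is handed in; nothing more can be done
None
```

I put the bare steel nut and the larger pale flange into the carrier, one on each side of the grip bar at mid-length. I then gripped the bar at its middle, lifted the carrier and handed in at about 28 s; the hand-in gives no verdict.

- **Lift:** the tool rose 142 mm with the bar gripped, so the underside should be about 142 mm above the bench. I worked that out from the tool's rise, not from a direct measurement.
- **Hold:** the jaws stood at about 24 mm, which matches the bar. The tool carried about 7.5–8 N, against 7.8 N expected for the carrier plus both fittings. The arm was still.
- **Level:** the carrier looked the same in the wrist camera at 2 cm and at the final height, so it had not tilted or slipped.
- **Fittings and bystanders:** both fittings were in the tray and clear of the fingers. The bottle and the buffing wheel looked undisturbed. I did not re-measure their positions, and the brush was barely in view at the end, but the arm never worked near it.
- **Disagreements:** the cameras differed by up to 5 mm on the nut and about 4 mm or less on the flange and carrier. Closing on the bar briefly showed a 5.5 N sideways force, which was gone after the lift. No check failed.

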